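# Oil the key machine, then open its guard and hold it up

## Task

Oil the key-cutting machine: press the oiler pump's lever fully down and let it come fully back up, at least three times. Then, before touching the blue release slide, tug up on the guard's red bar handle to find out whether the guard is caught; if it is, push the slide fully away from the guard. Raise the guard well open, about 50 degrees, and finish while still holding it up there, so that the oiled carriage can be checked; leave the padlock, screwdriver and jar where they are.

Things in the scene. Friction and masses are not known exactly. Their poses are not given: they have to be found in the camera images.
- machine: Fixed key-cutting machine. Origin at bench level; x away from its front, y to the left, z up. In its frame (mm): front wall face x -100; guard, a flat grey lid with dark pane, 10 thick, mid-plane z 160 when shut, x -102..58, y -118..118; to its right a flat deck, x -100..60, y -216..-121, top z 155, bearing the blue slide; motor behind the hinge, x 65..166, up to z 183. Clear in front.
- guard_hinge (a point): Middle of the guard's hinge line, which runs along the machine's y; at (60, 0, 160) mm in the machine's frame.
- guard_handle (a point): Middle of the guard's red round bar handle: 14 mm thick, 116 mm long along the machine's y, 205 mm from the hinge line, in the guard's mid-plane, 38 mm clear of the guard's front edge (thin stand-offs 50 mm either side of the middle). Axes turn with the guard.
- guard (a joint): Guard angle, rad: 0 shut, grows as the handle goes up and away from the robot, stop at 1.25. No stay: falls shut if let go; 2 to 4 N at the handle lift it. A hidden bolt may or may not hold it at the start; nothing outside shows which. If caught it has about 0.04 rad of play (8 mm at the handle), then stops hard; if not, it just swings up.
- release_top (a point): Centre of the top of the blue release slide: a block 30 mm (machine's x) by 20 mm (y) by 36 mm high on the deck, top 192 mm above the bench. At the start at (-55, -148) mm in the machine's frame.
- release (a joint): Release slide travel, m: 0 as at the start (near the guard), 0.030 fully across, moving along the machine's -y, away from the guard. Takes about 3 to 6 N and stays where it is left; pushed fully across it draws the hidden bolt, which then stays drawn.
- pump: Hand oiler pump fixed to the bench: dark foot 130 x 85 mm, amber reservoir 60 mm across, 137 mm high at the pivot lugs. Origin at bench level; x points from the lever's grip to the reservoir, z up. The reservoir's axis is at x = +35 mm, and the lever reaches out towards -x.
- lever_pivot (a point): Pivot of the pump lever, at (35, 0, 125) mm in the pump's frame; it turns about the pump's y.
- lever_grip (a point): Middle of the red cross grip at the lever's end: a round bar 24 mm thick, 114 mm long along the pump's y, its axis 150 mm from the pivot. At rest it stands 65 mm above the pivot's height (lever sloping up 0.45 rad), fully down 15 mm below it.
- lever (a joint): Pump lever angle, rad: 0 at rest (up), 0.55 fully down (stop). Sprung: takes about 6 to 12 N at the grip to press down and comes back up by itself when let go or followed up.
- padlock: Brass padlock lying flat, body 45 x 50 x 22 mm with a steel shackle; bystander. Origin at the centre of its underside.
- screwdriver: Screwdriver, 200 mm long, orange handle, lying on the bench; bystander. Origin under its middle.
- blanks_jar: Closed jar, 64 mm across, 90 mm high; bystander. Origin at the centre of its underside.

How it is judged:
By the outcome, as a careful person would: the job done as asked, in the order asked, and still so for the second after the job is handed in, while the arm keeps its last pose, push and grip.
It also fails if it takes over 72 s, if anything falls off the work surface, if the arm or the gripper's body presses on something with over 40 N, if the wrist force passes 120 N, or if a joint passes its speed limit or range.

## Robot

A 6-joint arm with a two-finger parallel gripper is mounted at the origin on the work surface. World frame = base frame: x ahead of the robot, y to its left, z up, the work surface at z = 0. Lengths are in mm, angles in rad, forces in N, time in s.
With the tool pointing down it reaches from about 275 to 750 mm from the base axis. Payload 10.2 kg.
Tool frame: the origin (TCP) lies between the finger pads; the fingertips stand 14 mm ahead of it and the grasp point (between the pads) lies 5 mm behind it (tip_reach is the distance from the TCP to the fingertips, in mm); z points along the fingers, y is the line along which they close (so a half turn about z gives the same grasp; the last joint's range is limited). The gripper opens to 85 mm and grips with 20 to 120 N. Pads are 22 mm wide; open, the fingers measure 114 mm over their backs; the gripper's body (76 mm by 85 mm) begins 54 mm behind the grasp point. The pads swing forward as they close: fully open they stand 13 mm farther back than shut.
Start: joints at [-1.516, 0.313, 1.498, -0, 1.331, -0.223], TCP at [143.963, -504.882, 245.294] pointing down, gripper open.
Joint ranges: [-2.94, 2.94], [-0.97, 2.17], [0.19, 2.56], [-1.23, 4.37], [0.02, 3.11], [-2.88, 2.88]. Speed limits (rad/s): [2.39, 2.39, 3.01, 3.14, 3.14, 3.14].

## Interface

Orientations are given as a unit quaternion [w, x, y, z].
In Python, from rig import * gives the robot as it stands.
- The arm moves only by the tool arm_command, never from a script. Its argument "steps" is a list that holds one entry, the list of rows, each a list of 7 numbers: the opening, from 0 (shut) to 1 (fully open), then the shift along the tool's x, y, z each as a share of 0.05 m, from -1 to 1, then the turn, a rotation vector about the tool's x, y, z each as a share of 0.15 rad, from -1 to 1. A call has 1 to 8 rows; each row shifts and turns the commanded pose from where the row before left it, along the tool's axes as they then stand; what a row does not reach is not made up. A row lasts 1/8 s, in which the tool goes at most 62.5 mm and 10.7 degrees, less where a joint would pass 70% of its speed; a pose out of reach is approached as far as the arm can. A call with a number of a shift or a turn outside -1 to 1 is refused whole. A call with a gripper value outside its range is refused whole. The fingers move at their own pace and stop on an object; "squeeze" is the grip in N (left out, the last holds). Time passes only in rows, so rows that do not move let the fingers close. It gives the time, the measured TCP pose, the force, the opening and the grip force at its end, in the units of the state.
- sense(): the state, without advancing time (a new reading comes with each control period).
- capture(name): name is "side" or "top"; returns the picture (384x512x3 uint8, red, green, blue); there is no depth.
- get_calibration(name): a dict with "intrinsics" (3x3 intrinsics, pixels), "D" ([k1, k2, p1, p2, k3] as OpenCV has them; the pictures are not rectified), "rvec" (rotation vector, rad) and "tvec" (3), from world to camera coordinates, as OpenCV has them. Camera axes: x right, y down, z forward; pixel columns grow to the right and rows downward; lengths in mm; the calibration is good to about 2 mm. A picture is of the moment at which its call begins. get_calibration takes no time and is no camera call.
- finish_job(): hands the job in; it is judged then, once.
The state is a dict: "time_s": time; "joints": joint angles; "dq": joint speeds; "tau": joint torques, N m; "eef_pos": TCP position; "ee_rot": TCP orientation; "force": force on the tool from outside, world axes, zero at the start; "wrist_torque": the same for the moment, N m; "grip_width": opening from 0.0 (shut) to 1.0 (fully open); "grip_force": force on a finger pad.
Only numpy, scipy, OpenCV 4.12 (cv2) and the standard library are available. Lean on these libraries where they do the work, as an engineer would, in place of code of your own. Each camera call takes 0.05 s, during which the arm holds its last target. There are 200 camera calls.

## Working session

There is one attempt and no reset: what is moved stays moved. The work goes in short steps, Python scripts to look and compute and a tool call to move; the robot and the scene stay as the last step left them, time stands still between calls to the robot, and variables do not carry over. Pictures are saved under pics/ and viewed, at most 10 in all, crops included, and the job is handed in when it is done.

Besides the shell and the picture viewer there is one more tool, called after "Call:" in YAML: its name, and indented under it one key for each argument. arm_command: Moves the arm, as the interface text tells. Its arguments: {"type":"object","properties":{"steps":{"type":"array"},"squeeze":{"type":"number"}},"required":["steps"]}

```bash
mkdir -p pics; ls; python3 - <<'E'
from rig import *
import cv2
for n in("side","top"):
    im=capture(n); cv2.imwrite(f"pics/{n}0.png",im[:,:,::-1]); c=get_calibration(n); print(n,{k:np.round(v,3).tolist() for k,v in c.items()} if 'np' in globals() else c)
s=sense(); print(s)
E
```

```text
pics
side {'intrinsics': array([[419.29070727,   0.        , 259.69620281],
       [  0.        , 419.29070727, 193.87847723],
       [  0.        ,   0.        ,   1.        ]]), 'D': array([-0.10963952,  0.        ,  0.        ,  0.        ,  0.        ]), 'rvec': array([ 0.33329761, -2.61679724,  1.46249156]), 'tvec': array([ 557.97350275,  193.25228755, 1067.33100854])}
top {'intrinsics': array([[477.74628548,   0.        , 255.69439797],
       [  0.        , 477.74628548, 196.32068734],
       [  0.        ,   0.        ,   1.        ]]), 'D': array([-0.03749149,  0.        ,  0.        ,  0.        ,  0.        ]), 'rvec': array([ 2.1454365 , -2.16001235,  0.17138439]), 'tvec': array([ -31.61798931,  592.42917627, 1232.05626415])}
{'time_s': 0.1, 'joints': array([-1.51637026e+00,  3.13379162e-01,  1.49833485e+00, -1.81658929e-05,
        1.33100436e+00, -2.23427390e-01]), 'dq': array([ 0.00043153, -0.00250252, -0.00077085,  0.00142143,  0.00039941,
        0.00212211]), 'tau': array([ 1.66720551e-03, -4.12906301e+01, -2.60143876e+01, -2.71070776e-04,
        3.04493740e-03,  4.99513519e-06]), 'eef_pos': array([ 143.96205958, -504.66091208,  244.80979941]), 'ee_rot': array([-5.61593121e-04,  9.90364737e-01,  1.38482381e-01,  3.87148298e-05]), 'force': array([0.04946731, 1.57164453, 0.07091618]), 'wrist_torque': array([-0.03404821, -0.02884066,  0.00519488]), 'grip_force': 0.0, 'grip_width': 0.999006441265337}
```

View pics/side0.png

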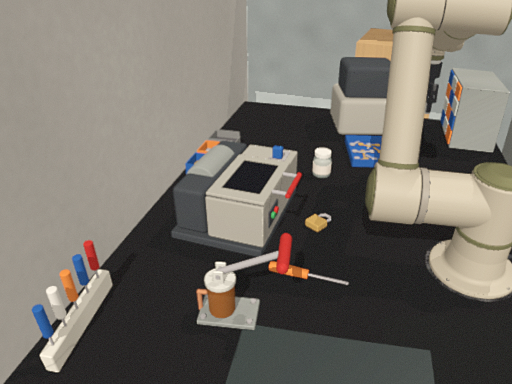

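View pics/top0.png

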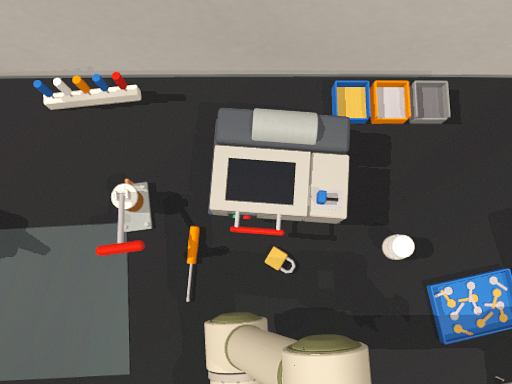

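The side view shows the lever grip at about (285,253), the guard handle at (294,185) and the slide at (278,152). The top view shows them at (121,248), (257,231) and (327,198). Next I'll mask by colour and triangulate.

```bash
cat > h.py <<'E'
from rig import *
import cv2, numpy as np
from scipy.spatial.transform import Rotation as R
def ray(n,uv):
    c=get_calibration(n); M=cv2.Rodrigues(c["rvec"])[0]
    p=cv2.undistortPoints(np.array([[uv]],float),c["intrinsics"],c["D"])[0,0]
    d=M.T@np.array([*p,1]); return -M.T@c["tvec"], d/np.linalg.norm(d)
def tri(a,b):
    (o1,d1),(o2,d2)=ray("side",a),ray("top",b)
    t=np.linalg.lstsq(np.c_[d1,-d2],o2-o1,rcond=None)[0]
    p,q=o1+t[0]*d1,o2+t[1]*d2; return (p+q)/2,np.linalg.norm(p-q)
def onz(n,uv,z):
    o,d=ray(n,uv); return o+d*(z-o[2])/d[2]
def proj(n,P):
    c=get_calibration(n); return cv2.projectPoints(np.array(P,float).reshape(-1,1,3),c["rvec"],c["tvec"],c["intrinsics"],c["D"])[0][:,0]
def blob(im,col,roi):
    x0,y0,x1,y1=roi; h=cv2.cvtColor(im,cv2.COLOR_RGB2HSV)
    H,S,V=[h[...,i].astype(int) for i in range(3)]
    m=(S>150)&(V>60)&({"red":(H<6)|(H>174),"blue":(H>100)&(H<125)}[col])
    k=np.zeros_like(m); k[y0:y1,x0:x1]=m[y0:y1,x0:x1]
    n,l,st,_=cv2.connectedComponentsWithStats(k.astype(np.uint8))
    i=1+np.argmax(st[1:,4]); ys,xs=np.where(l==i); P=np.c_[xs,ys].astype(float)
    c,(w,hh),a=cv2.minAreaRect(P.astype(np.float32)); u=np.linalg.svd(P-P.mean(0),full_matrices=False)[2][0]
    t=(P-P.mean(0))@u
    return dict(c=P.mean(0),rc=np.array(c),e=[P.mean(0)+u*t.min(),P.mean(0)+u*t.max()],n=len(P),wh=(w,hh))
E
python3 - <<'E'
from h import *
np.set_printoptions(precision=1,suppress=True)
s,t=capture("side"),capture("top")
for nm,col,a,b in (("grip","red",(270,225,300,280),(90,235,150,262)),("handle","red",(280,168,305,200),(225,222,290,240)),("slide","blue",(268,142,288,162),(312,185,342,208))):
    A,B=blob(s,col,a),blob(t,col,b)
    print(nm,A,B); p,g=tri(A["rc"],B["rc"]); print("  centre",p,"gap",g)
    # ends: pair by epipolar gap
    for i in(0,1):
        q=[tri(A["e"][i],B["e"][j]) for j in(0,1)]; print("  ",q)
E
```

```text
grip {'c': array([283.9, 252.9]), 'rc': array([283.8, 253.4]), 'e': [array([286.5, 232.8]), array([281.3, 273.9])], 'n': 476, 'wh': (12.58919620513916, 41.411827087402344)} {'c': array([120.1, 247.6]), 'rc': array([119.9, 247.7]), 'e': [array([144.1, 244.4]), array([ 95.7, 251. ])], 'n': 496, 'wh': (10.889446258544922, 48.79037094116211)}
  centre [452.5 283.5 187.3] gap 0.48026907997000085
   [(array([459.4, 225.7, 195.1]), np.float64(0.21194576747060573)), (array([442.9, 315.4, 263.4]), np.float64(1.161467883349346))]
   [(array([463.6, 246.9,  97.7]), np.float64(0.3710685008027075)), (array([445.3, 340.5, 184.6]), np.float64(0.7311053173395878))]
handle {'c': array([293.4, 184.7]), 'rc': array([293.4, 184.7]), 'e': [array([300.4, 172.2]), array([286.4, 197.2])], 'n': 151, 'wh': (5.705882549285889, 28.64706039428711)} {'c': array([256.6, 230.5]), 'rc': array([256.5, 230.4]), 'e': [array([229.9, 228.4]), array([283.1, 232.4])], 'n': 336, 'wh': (53.36404037475586, 6.483481407165527)}
  centre [492.5 -35.3 159.2] gap 0.4611470036190689
   [(array([479.5,  24.4, 232.6]), np.float64(25.18491254846257)), (array([485.9, -98.8, 164.7]), np.float64(2.1030296272920173))]
   [(array([498.2,  28.7, 157.7]), np.float64(0.5866219146125289)), (array([ 507.7, -103.1,   74.5]), np.float64(29.29118381474292))]
slide {'c': array([277.2, 151.3]), 'rc': array([277.5, 151. ]), 'e': [array([277.2, 145. ]), array([277.3, 157. ])], 'n': 113, 'wh': (12.0, 9.0)} {'c': array([321.1, 196.9]), 'rc': array([321., 197.]), 'e': [array([321.9, 190.6]), array([320.4, 203. ])], 'n': 107, 'wh': (12.0, 8.0)}
  centre [ 570.3 -189.8  177.2] gap 0.3493391712646775
   [(array([ 577.2, -190. ,  197.1]), np.float64(10.413995226410355)), (array([ 561.5, -183.2,  199.8]), np.float64(17.805183885770216))]
   [(array([ 580.7, -197.1,  153.8]), np.float64(16.96720360958465)), (array([ 564.4, -190.1,  156.7]), np.float64(12.394373155013483))]
```

Checks: handle height is 159 (expected 160) and grip height is 187 (expected 190). The slide measures (570,-190), where the machine pose inferred from the handle predicts (568,-191). Machine yaw is about -0.09 and pump yaw about +0.12. I'll turn the tool first so it closes along the machine's x.

Call:
arm_command:
  steps:
    - [[0,0,0,-0.2,0,0,-1],[0,0,0,-0.2,0,0,-1],[0,0,0,-0.2,0,0,-1],[0,0,0,-0.2,0,0,-1],[0,0,0,0,0,0,-1],[0,0,0,0,0,0,-1],[0,0,0,0,0,0,-1],[0,0,0,0,0,0,-1]]
  squeeze: 40

```text
time_s: 1.2
eef_pos: [144.0, -504.8, 285.1]
ee_rot: [-0.0, 0.738, 0.675, 0.0]
force: [-0.5, 0.1, 0.5]
grip_width: 0.001
grip_force: 0.0
```

```bash
cat >> h.py <<'E'
def go(P,fwd=None):
    s=sense(); q=s["ee_rot"]; r=R.from_quat([*q[1:],q[0]]); d=r.inv().apply(np.array(P)-s["eef_pos"])
    print("t",round(s["time_s"],2),"pos",s["eef_pos"].round(1),"F",s["force"].round(1),"j",s["joints"].round(2)); print("axes",r.as_matrix().round(3).tolist()); print("shift/50:",(d/50).round(2))
E
python3 -c "
from h import *
go([452,283,245])"
```

```text
t 1.2 pos [ 144.  -504.8  285.1] F [-0.5  0.1  0.5] j [-1.52  0.29  1.43 -0.    1.43 -1.43]
axes [[0.088, 0.996, -0.0], [0.996, -0.088, 0.0], [0.0, -0.0, -1.0]]
shift/50: [16.24  4.75  0.81]
```

Call:
arm_command:
  steps:
    - [[0,0.7,0.2,0,0,0,0],[0,0.7,0.2,0,0,0,0],[0,0.7,0.2,0,0,0,0],[0,0.7,0.2,0,0,0,0],[0,0.7,0.2,0,0,0,0],[0,0.7,0.2,0,0,0,0],[0,0.7,0.2,0,0,0,0],[0,0.7,0.2,0,0,0,0]]

```text
time_s: 2.2
eef_pos: [249.8, -232.3, 285.3]
ee_rot: [0.0, 0.739, 0.673, 0.0]
force: [0.9, -0.3, 0.5]
grip_width: 0.0
grip_force: 0.0
```

Call:
arm_command:
  steps:
    - [[0,0.7,0.2,0,0,0,0],[0,0.7,0.2,0,0,0,0],[0,0.7,0.2,0,0,0,0],[0,0.7,0.2,0,0,0,0],[0,0.7,0.2,0,0,0,0],[0,0.7,0.2,0,0,0,0],[0,0.7,0.2,0,0,0,0],[0,0.7,0.2,0,0,0,0]]

```text
time_s: 3.2
eef_pos: [355.5, 39.1, 285.3]
ee_rot: [0.0, 0.739, 0.674, 0.0]
force: [0.6, -1.0, 0.1]
grip_width: -0.003
grip_force: 0.0
```

Call:
arm_command:
  steps:
    - [[0,0.7,0.2,0,0,0,0],[0,0.7,0.2,0,0,0,0],[0,0.7,0.2,0,0,0,0],[0,0.7,0.2,0,0,0,0],[0,0.7,0.2,0,0,0,0],[0,0.7,0.2,0,0,0,0],[0,0.7,0.2,0,0,0,0],[0,0,0,0,0,0,0]]

```text
time_s: 4.2
eef_pos: [447.8, 276.7, 284.5]
ee_rot: [-0.0, 0.738, 0.674, -0.0]
force: [-0.3, -0.5, -0.4]
grip_width: 0.004
grip_force: 0.0
```

```bash
python3 -c "
from h import *
go([452,283,219])"
```

```text
t 4.2 pos [447.8 276.7 284.5] F [-0.3 -0.5 -0.4] j [0.33 0.29 1.42 0.   1.43 0.42]
axes [[0.091, 0.996, -0.001], [0.996, -0.091, -0.0], [-0.0, -0.001, -1.0]]
shift/50: [0.13 0.07 1.31]
```

Call:
arm_command:
  steps:
    - [[0,0.1,0.05,0.5,0,0,0],[0,0.05,0,0.5,0,0,0],[0,0,0,0.35,0,0,0],[0,0,0,0.0,0,0,0]]

```text
time_s: 4.7
eef_pos: [450.7, 281.9, 217.5]
ee_rot: [-0.0, 0.739, 0.673, -0.0]
force: [0.1, 0.1, 1.7]
grip_width: 0.002
grip_force: 0.0
```

```bash
python3 -c "
from h import *
import cv2
go([452,283,135])
s,t=capture('side'),capture('top')
im=np.hstack([cv2.resize(s[180:330,200:350],(390,390)),cv2.resize(t[180:330,50:200],(390,390))]);cv2.imwrite('pics/a.png',im[:,:,::-1])"
```

```text
t 4.7 pos [450.7 281.9 217.5] F [0.1 0.1 1.7] j [ 0.34  0.35  1.52 -0.    1.27  0.43]
axes [[0.093, 0.996, -0.001], [0.996, -0.093, -0.0], [-0.001, -0.001, -1.0]]
shift/50: [0.03 0.03 1.65]
```

View pics/a.png

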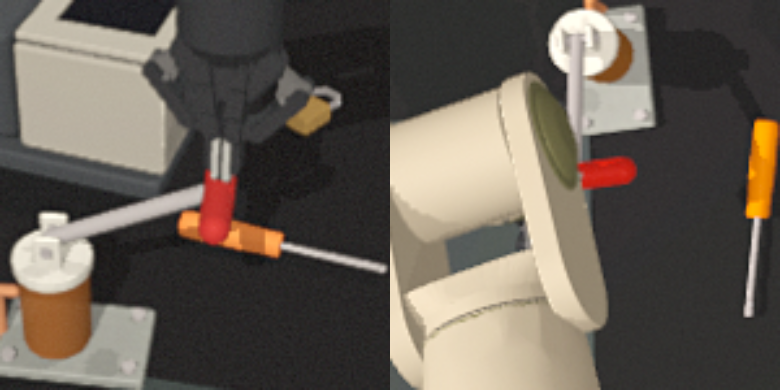

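The fingertips sit centred on top of the grip. I'll press along the arc.

Call:
arm_command:
  steps:
    - [[0,0,-0.08,0.22,0,0,0],[0,0,-0.07,0.22,0,0,0],[0,0,-0.06,0.22,0,0,0],[0,0,-0.04,0.22,0,0,0],[0,0,-0.02,0.22,0,0,0],[0,0,0,0.22,0,0,0],[0,0,0,0.2,0,0,0],[0,0,0,0.1,0,0,0]]

```text
time_s: 5.8
eef_pos: [436.6, 283.8, 137.4]
ee_rot: [-0.0, 0.739, 0.674, -0.0]
force: [-8.4, -1.1, 9.6]
grip_width: -0.002
grip_force: 5.1
```

Call:
arm_command:
  steps:
    - [[0,0,0,0.04,0,0,0],[0,0,0,0,0,0,0]]

```text
time_s: 6.05
eef_pos: [436.6, 283.8, 135.8]
ee_rot: [-0.0, 0.739, 0.674, -0.0]
force: [-6.9, -1.1, 11.2]
grip_width: -0.001
grip_force: 5.2
```

```bash
python3 -c "
from h import *
import cv2
go([452,283,135])
s=capture('side');A=blob(s,'red',(240,210,320,310));print(A['rc'],A['n'])
cv2.imwrite('pics/b.png',cv2.resize(s[180:330,200:350],(390,390))[:,:,::-1])"
```

```text
t 6.05 pos [436.6 283.8 135.8] F [-6.9 -1.1 11.2] j [0.35 0.42 1.65 0.   1.07 0.44]
axes [[0.093, 0.996, -0.001], [0.996, -0.093, -0.0], [-0.0, -0.001, -1.0]]
shift/50: [0.01 0.31 0.02]
[288.46951294 292.27438354] 271
```

View pics/b.png

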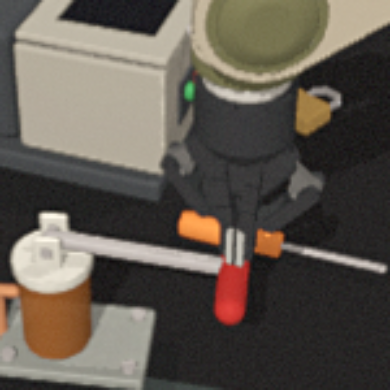

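The lever is just below horizontal. I'll push on to feel the stop.

Call:
arm_command:
  steps:
    - [[0,0,0,0.06,0,0,0],[0,0,0,0,0,0,0]]

```text
time_s: 6.35
eef_pos: [436.8, 283.9, 135.4]
ee_rot: [0.0, 0.739, 0.674, 0.0]
force: [-16.7, -6.1, 34.2]
grip_width: 0.001
grip_force: 17.5
```

Call:
arm_command:
  steps:
    - [[0,0,0,0.06,0,0,0],[0,0,0,0,0,0,0]]

```text
time_s: 6.6
eef_pos: [437.0, 283.9, 135.1]
ee_rot: [0.001, 0.739, 0.674, 0.001]
force: [-26.4, -11.1, 60.3]
grip_width: -0.001
grip_force: 30.1
```

Hard stop felt at z of about 135.4. Back up along the arc.

Call:
arm_command:
  steps:
    - [[0,0,0,-0.3,0,0,0],[0,0,0,-0.25,0,0,0],[0,0,0.02,-0.25,0,0,0],[0,0,0.04,-0.25,0,0,0],[0,0,0.06,-0.25,0,0,0],[0,0,0.07,-0.25,0,0,0],[0,0,0.08,-0.3,0,0,0],[0,0,0,-0.3,0,0,0]]

```text
time_s: 7.6
eef_pos: [450.6, 282.2, 236.5]
ee_rot: [-0.0, 0.739, 0.673, -0.001]
force: [0.4, -0.7, 0.0]
grip_width: 0.0
grip_force: 0.0
```

Call:
arm_command:
  steps:
    - [[0,0,0,0,0,0,0],[0,0,0,0,0,0,0],[0,0,0,0,0,0,0]]

```text
time_s: 7.98
eef_pos: [450.6, 282.4, 235.6]
ee_rot: [-0.0, 0.739, 0.673, -0.001]
force: [-0.2, -0.5, -0.8]
grip_width: -0.001
grip_force: 0.0
```

```bash
python3 -c "
from h import *
import cv2
go([452,283,219])
s=capture('side');A=blob(s,'red',(240,210,320,310));print(A['rc'],A['e'],A['n'])"
```

```text
t 7.97 pos [450.6 282.4 235.6] F [-0.2 -0.5 -0.8] j [0.34 0.34 1.49 0.   1.32 0.43]
axes [[0.093, 0.996, -0.001], [0.996, -0.093, -0.0], [-0.001, -0.001, -1.0]]
shift/50: [0.01 0.03 0.33]
[283.57928467 256.28659058] [array([286.03664391, 238.86435252]), array([281.02574541, 273.86050206])] 385
```

The grip's lower end is back at (281,274), so the lever is fully up. Strokes 2, 3 and 4 (one spare).

Call:
arm_command:
  steps:
    - [[0,0,0,0.35,0,0,0],[0,0,-0.11,0.3,0,0,0],[0,0,-0.08,0.3,0,0,0],[0,0,-0.05,0.3,0,0,0],[0,0,-0.03,0.3,0,0,0],[0,0,0,0.3,0,0,0],[0,0,0,0.25,0,0,0],[0,0,0,0,0,0,0]]

```text
time_s: 9.02
eef_pos: [436.9, 283.9, 135.3]
ee_rot: [0.0, 0.739, 0.674, 0.0]
force: [-19.1, -7.1, 43.8]
grip_width: 0.002
grip_force: 21.7
```

Call:
arm_command:
  steps:
    - [[0,0,0,-0.3,0,0,0],[0,0,0,-0.25,0,0,0],[0,0,0.02,-0.25,0,0,0],[0,0,0.04,-0.25,0,0,0],[0,0,0.06,-0.25,0,0,0],[0,0,0.07,-0.25,0,0,0],[0,0,0.08,-0.3,0,0,0],[0,0,0,-0.25,0,0,0]]

```text
time_s: 10.02
eef_pos: [450.6, 282.3, 236.3]
ee_rot: [-0.0, 0.739, 0.673, -0.001]
force: [-0.5, -0.4, 0.5]
grip_width: 0.0
grip_force: 0.0
```

Call:
arm_command:
  steps:
    - [[0,0,0,0,0,0,0],[0,0,0,0,0,0,0],[0,0,0,0,0,0,0]]

```text
time_s: 10.4
eef_pos: [450.6, 282.4, 235.7]
ee_rot: [-0.0, 0.739, 0.674, -0.001]
force: [-0.9, -0.0, -0.2]
grip_width: -0.001
grip_force: 0.0
```

Call:
arm_command:
  steps:
    - [[0,0,0,0.35,0,0,0],[0,0,-0.11,0.3,0,0,0],[0,0,-0.08,0.3,0,0,0],[0,0,-0.05,0.3,0,0,0],[0,0,-0.03,0.3,0,0,0],[0,0,0,0.3,0,0,0],[0,0,0,0.25,0,0,0],[0,0,0,0,0,0,0]]

```text
time_s: 11.4
eef_pos: [436.8, 283.9, 135.3]
ee_rot: [0.0, 0.739, 0.674, -0.0]
force: [-19.6, -7.8, 44.0]
grip_width: -0.004
grip_force: 22.0
```

Call:
arm_command:
  steps:
    - [[0,0,0,-0.3,0,0,0],[0,0,0,-0.25,0,0,0],[0,0,0.02,-0.25,0,0,0],[0,0,0.04,-0.25,0,0,0],[0,0,0.06,-0.25,0,0,0],[0,0,0.07,-0.25,0,0,0],[0,0,0.08,-0.3,0,0,0],[0,0,0,-0.25,0,0,0]]

```text
time_s: 12.4
eef_pos: [450.6, 282.3, 236.3]
ee_rot: [-0.0, 0.739, 0.673, -0.001]
force: [0.2, 0.7, 0.2]
grip_width: 0.0
grip_force: 0.0
```

Call:
arm_command:
  steps:
    - [[0,0,0,0,0,0,0],[0,0,0,0,0,0,0],[0,0,0,0,0,0,0]]

```text
time_s: 12.78
eef_pos: [450.6, 282.4, 235.6]
ee_rot: [-0.0, 0.739, 0.673, -0.001]
force: [-0.0, 0.3, 0.4]
grip_width: -0.0
grip_force: 0.0
```

Call:
arm_command:
  steps:
    - [[0,0,0,0.35,0,0,0],[0,0,-0.11,0.3,0,0,0],[0,0,-0.08,0.3,0,0,0],[0,0,-0.05,0.3,0,0,0],[0,0,-0.03,0.3,0,0,0],[0,0,0,0.3,0,0,0],[0,0,0,0.25,0,0,0],[0,0,0,0,0,0,0]]

```text
time_s: 13.78
eef_pos: [436.7, 283.9, 135.3]
ee_rot: [0.0, 0.739, 0.674, -0.0]
force: [-19.7, -8.4, 44.8]
grip_width: 0.003
grip_force: 22.0
```

Call:
arm_command:
  steps:
    - [[0,0,0,-0.3,0,0,0],[0,0,0,-0.25,0,0,0],[0,0,0.02,-0.25,0,0,0],[0,0,0.04,-0.25,0,0,0],[0,0,0.06,-0.25,0,0,0],[0,0,0.07,-0.25,0,0,0],[0,0,0.08,-0.3,0,0,0],[0,0,0,-0.25,0,0,0]]

```text
time_s: 14.78
eef_pos: [450.6, 282.3, 236.3]
ee_rot: [-0.0, 0.739, 0.673, -0.001]
force: [-0.3, -0.7, -0.2]
grip_width: 0.002
grip_force: 0.0
```

Call:
arm_command:
  steps:
    - [[0,0,0,0,0,0,0],[0,0,0,0,0,0,0],[0,0,0,0,0,0,0]]

```text
time_s: 15.15
eef_pos: [450.6, 282.5, 235.7]
ee_rot: [-0.0, 0.739, 0.674, -0.001]
force: [-0.1, 0.5, -0.3]
grip_width: -0.003
grip_force: 0.0
```

```bash
python3 -c "
from h import *
go([492.5,-35.3,245])
s=capture('side');A=blob(s,'red',(240,210,320,310));print(A['rc'],A['e'],A['n'])"
```

```text
t 15.15 pos [450.6 282.5 235.7] F [-0.1  0.5 -0.3] j [0.34 0.34 1.49 0.   1.32 0.43]
axes [[0.093, 0.996, -0.001], [0.996, -0.093, -0.0], [-0.001, -0.001, -1.0]]
shift/50: [-6.25  1.42 -0.19]
[283.58465576 256.3230896 ] [array([286.22202236, 238.93543724]), array([280.973514  , 273.84567506])] 381
```

Call:
arm_command:
  steps:
    - [[0.45,-0.3,0,-0.2,0,0,0],[0.45,-0.7,0.17,0,0,0,0],[0.45,-0.7,0.17,0,0,0,0],[0.45,-0.7,0.17,0,0,0,0],[0.45,-0.7,0.17,0,0,0,0],[0.45,-0.7,0.17,0,0,0,0],[0.45,-0.7,0.17,0,0,0,0],[0.45,-0.7,0.17,0,0,0,0]]

```text
time_s: 16.2
eef_pos: [485.7, 16.2, 247.0]
ee_rot: [0.0, 0.739, 0.673, 0.0]
force: [-0.1, -0.6, 0.2]
grip_width: 0.447
grip_force: 0.0
```

Call:
arm_command:
  steps:
    - [[0.45,-0.7,0.17,0,0,0,0],[0.45,-0.3,0.05,0,0,0,0],[0.45,0,0,0,0,0,0]]

```text
time_s: 16.58
eef_pos: [492.1, -33.2, 246.6]
ee_rot: [0.0, 0.74, 0.673, 0.0]
force: [-0.6, 0.4, 1.1]
grip_width: 0.452
grip_force: 0.0
```

```bash
python3 -c "
from h import *
go([492.5,-35.3,156])"
```

```text
t 16.57 pos [492.1 -33.2 246.6] F [-0.6  0.4  1.1] j [-0.31  0.24  1.59  0.    1.31 -0.21]
axes [[0.094, 0.996, 0.0], [0.996, -0.094, 0.0], [0.0, 0.0, -1.0]]
shift/50: [-0.04  0.01  1.81]
```

Call:
arm_command:
  steps:
    - [[0.45,-0.04,0,0.35,0,0,0],[0.45,0,0,0.35,0,0,0],[0.45,0,0,0.35,0,0,0],[0.45,0,0,0.3,0,0,0],[0.45,0,0,0.25,0,0,0],[0.45,0,0,0.2,0,0,0],[0.45,0,0,0,0,0,0]]

```text
time_s: 17.45
eef_pos: [491.9, -34.5, 155.8]
ee_rot: [-0.0, 0.739, 0.673, -0.0]
force: [-0.4, -0.5, 0.2]
grip_width: 0.451
grip_force: 0.0
```

Call:
arm_command:
  steps:
    - [[0,0,0,0,0,0,0],[0,0,0,0,0,0,0],[0,0,0,0,0,0,0],[0,0,0,0,0,0,0]]

```text
time_s: 17.95
eef_pos: [493.6, -34.9, 157.2]
ee_rot: [0.002, 0.739, 0.673, 0.001]
force: [6.5, 0.2, -1.5]
grip_width: 0.148
grip_force: 39.0
```

```bash
python3 -c "
from h import *
import cv2
go([492.5,-35.3,156])
s=capture('side')
cv2.imwrite('pics/c.png',cv2.resize(s[110:260,200:350],(450,450))[:,:,::-1])"
```

```text
t 17.95 pos [493.6 -34.9 157.2] F [ 6.5  0.2 -1.5] j [-0.31  0.34  1.71  0.    1.09 -0.22]
axes [[0.093, 0.996, 0.005], [0.996, -0.093, -0.001], [-0.0, 0.005, -1.0]]
shift/50: [-0.01 -0.02  0.02]
```

View pics/c.png

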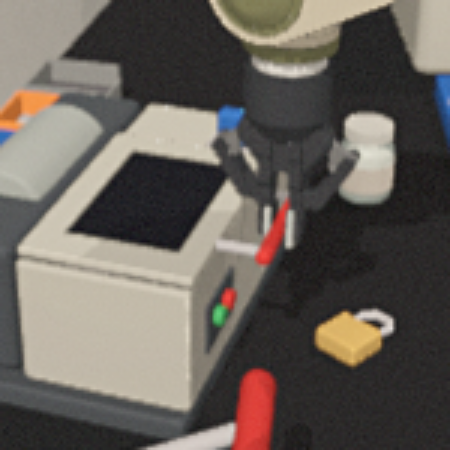

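The bar is held between the pads (opening 0.148). Now the tug, in small steps.

Call:
arm_command:
  steps:
    - [[0,0,0,-0.1,0,0,0],[0,0,0,0,0,0,0]]

```text
time_s: 18.25
eef_pos: [493.6, -34.9, 162.3]
ee_rot: [0.002, 0.739, 0.673, 0.001]
force: [7.7, -0.1, -2.3]
grip_width: 0.149
grip_force: 39.1
```

Call:
arm_command:
  steps:
    - [[0,0,0,-0.1,0,0,0],[0,0,0,0,0,0,0]]

```text
time_s: 18.5
eef_pos: [493.7, -34.9, 167.3]
ee_rot: [0.002, 0.739, 0.673, 0.002]
force: [9.5, 0.8, -4.0]
grip_width: 0.15
grip_force: 39.1
```

Call:
arm_command:
  steps:
    - [[0,0,0,-0.05,0,0,0],[0,0,0,0,0,0,0]]

```text
time_s: 18.75
eef_pos: [493.9, -35.0, 169.8]
ee_rot: [0.002, 0.739, 0.673, 0.002]
force: [9.3, -0.6, -3.0]
grip_width: 0.151
grip_force: 39.5
```

12.6 mm up at only about 3 N, which is past the 8 mm of play. I'll go a little further and check in the image that the guard is really rising.

Call:
arm_command:
  steps:
    - [[0,0,0.01,-0.15,0,0,0],[0,0,0.01,-0.15,0,0,0],[0,0,0,0,0,0,0]]

```text
time_s: 19.12
eef_pos: [495.5, -35.1, 185.1]
ee_rot: [0.003, 0.739, 0.673, 0.002]
force: [13.9, 0.2, -4.0]
grip_width: 0.148
grip_force: 39.9
```

```bash
python3 -c "
from h import *
import cv2
go([493,-35,157])
s=capture('side')
cv2.imwrite('pics/d.png',cv2.resize(s[110:260,200:350],(450,450))[:,:,::-1])"
```

```text
t 19.12 pos [495.5 -35.1 185.1] F [13.9  0.2 -4. ] j [-0.31  0.3   1.67  0.    1.16 -0.22]
axes [[0.093, 0.996, 0.008], [0.996, -0.093, -0.001], [-0.0, 0.008, -1.0]]
shift/50: [-0.   -0.05  0.56]
```

View pics/d.png

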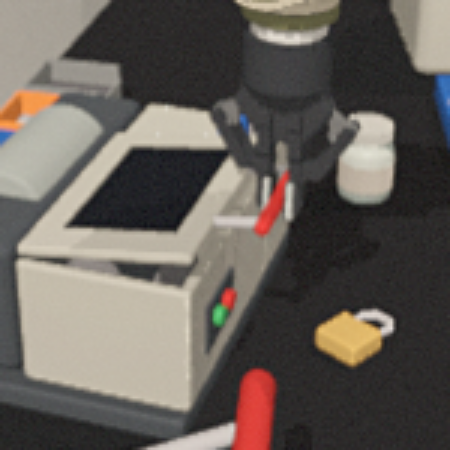

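The guard is lifting with a gap under its front edge, so it isn't caught and the slide must be left alone. I'll raise it along the arc.

Call:
arm_command:
  steps:
    - [[0,0,0.1,-0.26,0,0,0],[0,0,0.05,-0.2,0,0,0],[0,0,0.06,-0.2,0,0,0],[0,0,0.06,-0.19,0,0,0]]

```text
time_s: 19.68
eef_pos: [505.6, -35.8, 226.7]
ee_rot: [-0.001, 0.739, 0.674, -0.001]
force: [-5.8, 0.3, -0.6]
grip_width: 0.149
grip_force: 39.2
```

Call:
arm_command:
  steps:
    - [[0,0,0.08,-0.19,0,0,0],[0,0,0.08,-0.19,0,0,0],[0,0,0.09,-0.18,0,0,0],[0,0,0.1,-0.18,0,0,0]]

```text
time_s: 20.18
eef_pos: [522.7, -37.2, 264.1]
ee_rot: [-0.002, 0.739, 0.674, -0.001]
force: [-8.3, 1.8, 2.9]
grip_width: 0.144
grip_force: 38.9
```

```bash
python3 -c "
from h import *
go([493,-35,157])"
```

```text
t 20.18 pos [522.7 -37.2 264.1] F [-8.3  1.8  2.9] j [-0.29  0.3   1.47 -0.    1.38 -0.2 ]
axes [[0.093, 0.996, -0.004], [0.996, -0.093, 0.001], [0.0, -0.004, -1.0]]
shift/50: [-0.01 -0.59  2.14]
```

Call:
arm_command:
  steps:
    - [[0,0,0.08,-0.18,0,0,0],[0,0,0.11,-0.17,0,0,0],[0,0,0.12,-0.16,0,0,0],[0,0,0.13,-0.15,0,0,0]]

```text
time_s: 20.68
eef_pos: [545.9, -39.2, 297.0]
ee_rot: [-0.001, 0.739, 0.674, -0.0]
force: [-7.3, 4.0, 2.7]
grip_width: 0.146
grip_force: 39.2
```

Call:
arm_command:
  steps:
    - [[0,0,0.14,-0.15,0,0,0],[0,0,0.15,-0.14,0,0,0],[0,0,0.12,-0.11,0,0,0],[0,0,0,0,0,0,0]]

```text
time_s: 21.18
eef_pos: [566.5, -40.8, 318.0]
ee_rot: [-0.0, 0.739, 0.674, 0.001]
force: [-6.5, 6.8, 5.7]
grip_width: 0.147
grip_force: 39.4
```

Call:
arm_command:
  steps:
    - [[0,0,0,0,0,0,0],[0,0,0,0,0,0,0],[0,0,0,0,0,0,0],[0,0,0,0,0,0,0]]

```text
time_s: 21.68
eef_pos: [566.3, -40.8, 317.8]
ee_rot: [-0.0, 0.739, 0.674, 0.001]
force: [-7.9, 6.0, 4.7]
grip_width: 0.145
grip_force: 39.4
```

```bash
python3 -c "
from h import *
import cv2
go([493,-35,157])
z=sense()['eef_pos'][2]-157.2;print('deg',np.degrees(np.arcsin(z/205)))
s=capture('side')
cv2.imwrite('pics/e.png',cv2.resize(s[80:300,170:390],(500,500))[:,:,::-1])"
```

```text
t 21.68 pos [566.3 -40.8 317.8] F [-7.9  6.   4.7] j [-0.28  0.37  1.23  0.    1.54 -0.19]
axes [[0.092, 0.996, 0.001], [0.996, -0.092, 0.001], [0.001, 0.001, -1.0]]
shift/50: [-0.02 -1.47  3.22]
deg 51.58381603747532
```

View pics/e.png

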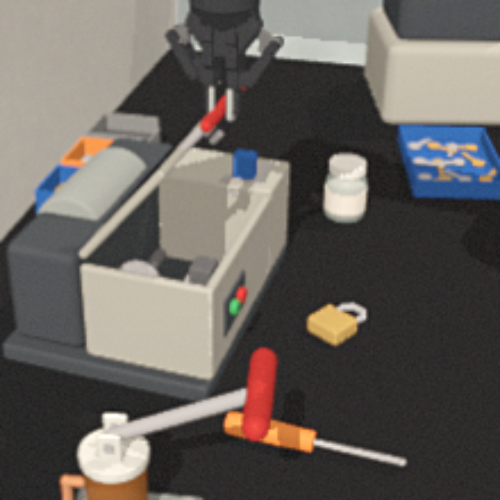

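The guard is held open at about 51°, firmly gripped. The slide and the bystanders haven't moved and the lever is up.

```bash
python3 -c "
from rig import *
print(finish_job())"
```

```text
the job is handed in; nothing more can be done
None
```

The job is handed in: I pumped the oiler lever four full strokes, the tug showed the guard was not caught so I left the slide alone, and the arm is holding the guard open at about 51°.

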